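# Hang the stray pipette between its neighbours on the pipette stand

### The job

A pipette has been left on the little one-place stand: lift it off and hang it in the empty place of the four-place pipette stand, between the pipettes that hang there, without knocking them or shifting anything else on the desk. The empty hanger has slid a little to the left along its rail, so feel for its channel with light pressure, lower the hook in until it rests fully home, and only then let go.

Things in the scene. Friction and masses are not known exactly. Their poses are not given: they have to be found in the camera images.
- pipette: The stray pipette on the one-place stand: upright, 242 mm tall, 0.10 to 0.17 kg, light grey. Origin: on the handle's axis, level with the underside of its hook arm; x to the hook's side, z up. Handle 30 (x) by 28 (y) mm from z = -55 to +60 mm; push button above it, 20 mm wide, up to +77; shaft tapering down to the nozzle at z = -165 mm.
- grip_point (a point): On the stray pipette's handle axis, 42 mm above its origin: where to grip from above, closing along its x (one finger in front, one behind; no room for fingers at its sides between neighbours). Higher than the hangers by 32 mm when home, so the rear finger stays above them.
- hook_tooth (a point): Lowest point of the stray pipette's hook, 29.5 mm behind its axis and 10 mm below its origin. The hook: a level arm 16 mm wide (y), x = 15 to 33 mm, z = 0 to 9 mm, out of the handle's flat back, ending in a tooth (x = 26 to 33 mm, 16 mm wide) that points down to z = -10 mm with a rounded end.
- single_stand: One-place stand, fixed: white foot 110 x 90 mm, one post. Origin: on the desk under the foot; x to its back, z up. Its hanger (43 mm wide, front face at x = -26 mm, lip's top 205 mm above the desk) is like the others but with a channel 26 mm wide. The stray pipette hangs here, its x the same way. To unhook, raise it 15 mm or more, then away to -x.
- pipette_stand: Four-place stand, fixed: white foot 125 x 266 mm, a post 205 mm tall at each end, a rail between them with four hangers. Origin: on the desk under the middle of the foot; x to its back, y (left) along the rail, z up. Pipettes hang in front of the rail at y = +87, -31 and -87 mm, axes at x = -41 to -44 mm, their x as the stand's; the empty hanger is between the first two.
- rail_mark (a point): Place mark of the empty hanger: in front of a small screw in the rail (may be covered), at the height of the lips' tops (205 mm) and in the plane of the hangers' front faces; axes as the stand's. The hanger's middle is 2 to 27 mm left (+y) of it; just where is not reported: feel or look. Home: pipette origin at z = 0, x = -15 to -18 mm, upright. Tooth standing on a cheek: z = +20 mm.
- hanger_face (a point): Point 25 mm below rail_mark. The hangers, 43 mm wide, have a flat front face here, z = -50 to +10 mm from rail_mark. Behind the face: lip 0 to 8 mm, trench 8 to 20 mm, 14 mm deep; channel 19 mm wide, open to front and top, between two cheeks with flat tops at z = +10 mm, 26 mm deep. Handle back on the face: origin at x = -15 mm; x = -15.5 to -17.5 goes in.
- pipette_a: Pipette of the same shape, size and frame, hanging loose in the outer place at y = +87 mm of the four-place stand, next to the empty place. Not to be knocked.
- pipette_b: Pipette of the same shape, size and frame, hanging loose in the place at y = -31 mm of the four-place stand, on the other side of the empty place. Not to be knocked.
- pipette_c: Pipette of the same shape, size and frame, hanging loose in the last place, y = -87 mm of the four-place stand. Not to be knocked.
- tube_rack: Small orange rack of microtubes, 52 x 90 x 28 mm, loose on the desk near the robot; leave it alone. Origin: centre of its underside.
- coverslip_box: Small white box with a blue lid, 30 x 30 x 16 mm, loose on the desk; leave it alone. Origin: centre of its underside.
- mount_bottle: Small brown bottle with a white cap, 26 mm wide, 62 mm tall, loose on the desk; leave it alone. Origin: centre of its underside.

How it is judged:
By the outcome, as a careful person would: the job done as asked, in the order asked, and still so for the second after the job is handed in, with the robot touching nothing.
It also fails if it takes over 51 s, if anything falls off the work surface, if the arm or the gripper's body presses on something with over 40 N, if the wrist force passes 120 N, or if a joint passes its speed limit or range.

### The arm

A 7-joint arm with a two-finger parallel gripper is mounted at the origin on a cart in front of the work surface, level with it; the furniture and walls round the work are solid. World frame = base frame: x ahead of the robot, y to its left, z up, the work surface at z = 0. Lengths are in m, angles in rad, forces in N, time in s.
With the tool pointing down it reaches from about 0.4 to 0.925 m from the base axis. Payload 5.6 kg.
Tool frame: the origin (TCP) lies on the centre line of the jaws, within the pads' length; the fingertips stand 22 mm ahead of it and the grasp point (between the pads) lies 3 mm ahead of it; y points along the fingers, x is the direction in which the jaws open and shut, and the axes are right-handed (so a half turn about y gives the same grasp; the last joint's range is limited). The gripper opens to 85 mm and grips with 20 to 120 N. Pads are 22 mm wide; open, the fingers measure 114 mm over their backs; the gripper's body (76 mm by 85 mm) begins 54 mm behind the grasp point. The pads swing forward as they close: fully open they stand 13 mm farther back than shut.
Start: joints at [1.23, 0.468, -0.012, 1.603, 0.006, 1.071, -0.056], TCP at [0.191, -0.621, 0.253] pointing down, gripper open.
Joint ranges: [-2.53, 2.53], [-0.31, 2.02], [-1.57, 1.55], [0.28, 2.44], [-1.29, 4.43], [0.15, 1.84], [-2.92, 2.92]. Speed limits (rad/s): [2.57, 2.57, 3.14, 3.14, 3.14, 3.14, 3.14].

### API

Orientations are given as a unit quaternion [w, x, y, z].
In Python, from plant import manip gives the robot as it stands. The module is installed in compiled form; this text tells all that it offers.
- The arm moves only by the tool servo_tool, never from a script. Its argument "steps" is a list that holds one entry, the list of rows, each a list of 6 numbers: the shift along the tool's x, y, z in m, then the turn, a rotation vector about the tool's x, y, z in degrees. A call has 1 to 5 rows; each row is the pose to reach, as a shift and turn from the pose commanded when the call began, along the tool's axes at that moment; what a row does not reach only later rows make up. A row lasts 1/10 s, in which the tool goes at most 50 mm and 8.59 degrees, less where a joint would pass 70% of its speed; a pose out of reach is approached as far as the arm can. A call with a gripper value outside its range is refused whole. "fingers" is the opening, from 0 (shut) to 1 (fully open), set as the call begins (left out, the last holds). The fingers move at their own pace and stop on an object; "newtons" is the grip in N (left out, the last holds). Time passes only in rows, so rows that repeat a pose let the fingers close. It gives the time, the measured TCP pose, the force and the opening at its end, in the units of the state.
- manip.observe(): the state, without advancing time (a new reading comes with each control period).
- manip.camera(name): name is "scene" or "top" or "wrist"; returns (picture, depth): 384x512x3 uint8, red, green, blue; 384x512 float32, m along the optical axis (not along the pixel's ray), 0 where there is no reading.
- manip.camera_info(name): a dict with "intrinsics" (3x3 intrinsics, pixels), "rvec" (rotation vector, rad) and "tvec" (3), from world to camera coordinates, as OpenCV has them. Camera axes: x right, y down, z forward; pixel columns grow to the right and rows downward; lengths in m; the calibration is good to about 2 mm. The wrist camera is an equidistant fisheye: a pixel r from the principal point sees the ray r / f radians off the axis. A picture is of the moment at which its call begins: read the wrist's pose just before it. camera_info takes no time and is no camera call; for the wrist camera it gives the pose at the moment of the call.
- manip.finish_job(): hands the job in, once; it reports no verdict.
The state is a dict: "clock": time; "joint_positions": joint angles; "dq": joint speeds; "joint_torque": joint torques, N m; "eef_pos": TCP position; "orientation": TCP orientation; "ft_force": force on the tool from outside, world axes, zero at the start; "wrist_torque": the same for the moment, N m; "gripper_width": finger opening in m.
Only numpy, scipy, OpenCV 4.12 (cv2) and the standard library are available. Lean on these libraries where they do the work, as an engineer would, in place of code of your own. Each camera call takes 0.05 s, during which the arm holds its last target. There are 200 camera calls.

## Working session

There is one attempt and no reset: what is moved stays moved. The work goes in short steps, Python scripts to look and compute and a tool call to move; the robot and the scene stay as the last step left them, time stands still between calls to the robot, and variables do not carry over. Pictures are saved under pics/ and viewed, about 8 in all and at most 12, crops included, and the job is handed in when it is done.

Besides the shell and the picture viewer there is one more tool, called after ">>>" as a command line: name --argument value ..., lists and objects as JSON in quotes. servo_tool: Moves the arm, as the interface text tells. Its arguments: {"type":"object","properties":{"steps":{"type":"array","items":{"type":"array","items":{"type":"array","items":{"type":"number"}}}},"fingers":{"type":"number"},"newtons":{"type":"number"}},"required":["steps"]}

```bash
mkdir -p pics; cat > h.py <<'E'
import numpy as np, cv2
from scipy.spatial.transform import Rotation as R
from plant import manip
def cam(n,name=None):
    i=manip.camera_info(n); p,d=manip.camera(n)
    if name: cv2.imwrite(f'pics/{name}.png',p[:,:,::-1])
    return i,p,d
def pts(i,d):
    "world points HxWx3 for pinhole"
    K=np.array(i['intrinsics']);Rm=cv2.Rodrigues(np.array(i['rvec'],float))[0];t=np.array(i['tvec']).ravel()
    v,u=np.mgrid[:d.shape[0],:d.shape[1]]
    c=np.stack([(u-K[0,2])/K[0,0]*d,(v-K[1,2])/K[1,1]*d,d],-1)
    return (c-t)@Rm
def st():
    s=manip.observe(); q=s['orientation']; r=R.from_quat([q[1],q[2],q[3],q[0]])
    return s,r
E
python3 - <<'E'
from h import *
s,r=st(); print(s); print(r.as_matrix().round(3))
for n in ['scene','top','wrist']:
    i,p,d=cam(n,n+'0'); print(n,i,d.min(),d.max())
    np.savez(f'{n}0.npz',p=p,d=d,P=pts(i,d))
a=np.hstack([cv2.imread('pics/scene0.png'),cv2.imread('pics/top0.png')])
cv2.imwrite('pics/both.png',cv2.resize(a,(800,300),interpolation=cv2.INTER_AREA))
E
```

```text
{'clock': 0.0, 'joint_positions': array([ 1.23000467,  0.46840019, -0.0115933 ,  1.60367194,  0.00597395,
        1.07138483, -0.05628319]), 'dq': array([ 4.85210168e-05,  9.62569354e-04, -9.36641605e-04,  1.86664376e-04,
        1.34172278e-03, -2.13799365e-03, -7.60613790e-04]), 'joint_torque': array([ 5.06656477e-05, -5.32382262e+01,  2.15250050e-02, -2.51299417e+01,
        1.14161748e-02,  7.80201779e-03,  3.96710573e-05]), 'eef_pos': array([ 0.19049468, -0.62089401,  0.25230335]), 'orientation': array([ 0.56897947, -0.56827326,  0.42085578, -0.41977169]), 'ft_force': array([ 1.18520838, -1.2676345 , -0.85733427]), 'wrist_torque': array([-0.00515362,  0.02667535,  0.06548237]), 'gripper_width': 0.08516302753777394}
[[ 0.293 -0.001  0.956]
 [-0.956  0.002  0.293]
 [-0.002 -1.    -0.   ]]
scene {'intrinsics': array([[409.85397718,   0.        , 249.91899782],
       [  0.        , 409.85397718, 191.5671405 ],
       [  0.        ,   0.        ,   1.        ]]), 'rvec': array([ 0.59959666, -2.43936099,  1.49025296]), 'tvec': array([0.40530034, 0.26030354, 0.78505218])} 0.0 3.5876267
top {'intrinsics': array([[421.66397624,   0.        , 255.57704033],
       [  0.        , 421.66397624, 197.97979613],
       [  0.        ,   0.        ,   1.        ]]), 'rvec': array([ 2.21788082, -2.15749856,  0.12599812]), 'tvec': array([-0.03797053,  0.46112724,  1.01373252])} 0.0 1.9168437
wrist {'intrinsics': array([[297.31863964,   0.        , 253.71549265],
       [  0.        , 297.31863964, 189.77851004],
       [  0.        ,   0.        ,   1.        ]]), 'rvec': array([-2.33700782,  1.72502047,  0.24916577]), 'tvec': array([-0.64914284, -0.03741471,  0.37859194])} 0.0 1.566909
```

View pics/scene0.png

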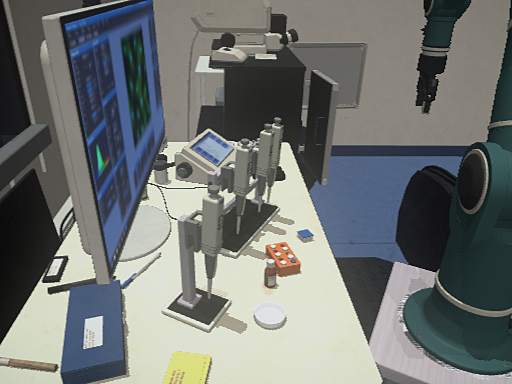

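View pics/top0.png

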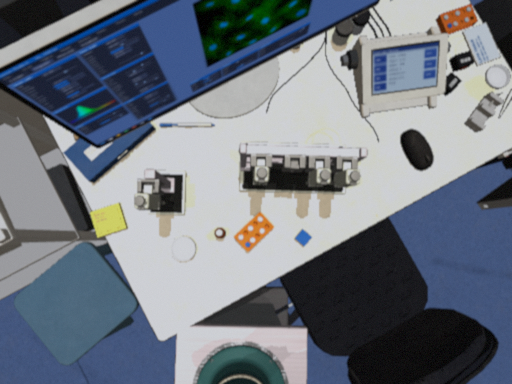

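The scene view shows the single stand at (200,260) with the stray pipette and the four-place stand at (250,190). In the top view they are at (160,190) and (300,165), and the stands' x points roughly along image-up.

```bash
python3 - <<'E'
from h import *
for n in ['top','scene']:
    f=np.load(n+'0.npz');P=f['P'];d=f['d']
    ok=(d>0)&(P[...,0]>.35)&(P[...,0]<.8)&(P[...,1]>-.4)&(P[...,1]<.45)
    print(n,'desk z',np.median(P[ok&(abs(P[...,2])<.02)][:,2]))
    for lo,hi in [(.27,.30),(.255,.27),(.207,.235),(.19,.207)]:
        m=(ok&(P[...,2]>lo)&(P[...,2]<hi)).astype(np.uint8)
        k,l,s,c=cv2.connectedComponentsWithStats(m)
        for j in range(1,k):
            if s[j,4]>12:
                q=P[l==j]; print((lo,hi),s[j].tolist(),'mean',q.mean(0).round(4),'min',q.min(0).round(3),'max',q.max(0).round(3))
p=np.load('top0.npz')['p'];a=p[130:225,130:380,::-1];cv2.imwrite('pics/topc.png',cv2.resize(a,None,fx=3.2,fy=3.2,interpolation=cv2.INTER_CUBIC))
E
```

```text
top desk z 0.0009760871502131542
(0.27, 0.3) [65, 7, 240, 126, 1834] mean [0.6743 0.1171 0.2854] min [ 0.552 -0.101  0.27 ] max [0.8   0.328 0.3  ]
(0.27, 0.3) [257, 167, 10, 11, 85] mean [ 0.4868 -0.0284  0.2809] min [ 0.478 -0.037  0.275] max [ 0.497 -0.02   0.284]
(0.27, 0.3) [320, 169, 11, 11, 88] mean [ 0.487  -0.146   0.2806] min [ 0.478 -0.156  0.276] max [ 0.497 -0.137  0.285]
(0.27, 0.3) [350, 170, 10, 11, 84] mean [ 0.487  -0.2014  0.2807] min [ 0.478 -0.21   0.274] max [ 0.497 -0.192  0.285]
(0.27, 0.3) [134, 195, 11, 11, 91] mean [0.4288 0.1933 0.2807] min [0.42  0.185 0.276] max [0.438 0.202 0.285]
(0.255, 0.27) [73, 15, 230, 120, 828] mean [0.6735 0.1177 0.2625] min [ 0.553 -0.101  0.255] max [0.8   0.328 0.27 ]
(0.255, 0.27) [254, 165, 15, 17, 147] mean [ 0.4865 -0.0278  0.2628] min [ 0.473 -0.042  0.256] max [ 0.504 -0.015  0.267]
(0.255, 0.27) [316, 167, 15, 17, 145] mean [ 0.4865 -0.1435  0.263 ] min [ 0.472 -0.16   0.257] max [ 0.503 -0.133  0.267]
(0.255, 0.27) [345, 168, 15, 17, 152] mean [ 0.4866 -0.1984  0.2629] min [ 0.472 -0.215  0.257] max [ 0.504 -0.188  0.
[... 4206 characters left out ...]
9, 0.207) [89, 138, 64, 117, 601] mean [0.6271 0.2043 0.1984] min [ 0.551 -0.099  0.19 ] max [0.8   0.34  0.207]
(0.19, 0.207) [251, 147, 30, 16, 184] mean [ 0.4935 -0.1482  0.1988] min [ 0.478 -0.209  0.19 ] max [ 0.515 -0.108  0.207]
(0.19, 0.207) [230, 157, 5, 5, 13] mean [ 0.5538 -0.095   0.1964] min [ 0.546 -0.108  0.196] max [ 0.559 -0.086  0.197]
(0.19, 0.207) [207, 168, 43, 13, 321] mean [ 0.5206 -0.0066  0.1984] min [ 0.478 -0.037  0.19 ] max [0.56  0.019 0.207]
(0.19, 0.207) [177, 215, 45, 24, 395] mean [0.4554 0.2082 0.1991] min [0.419 0.186 0.19 ] max [0.501 0.219 0.207]
(0.19, 0.207) [79, 236, 9, 10, 63] mean [0.5991 0.3256 0.1986] min [0.593 0.322 0.19 ] max [0.606 0.329 0.207]
```

View pics/topc.png

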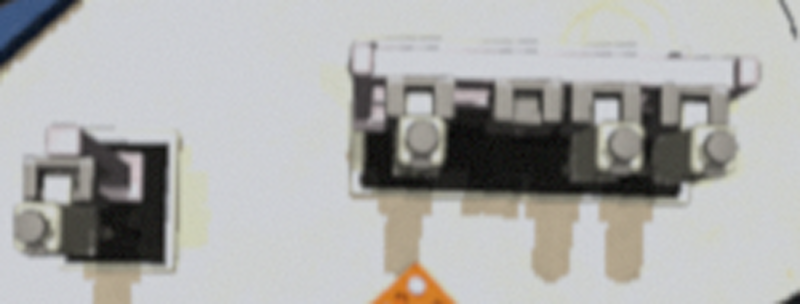

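The crop shows the empty hanger at about (525,100), between the hung pipettes at (420,140) and (620,145), and the stray at (33,228). All frames are close to world-aligned. The stray's axis is at about (.43,.194), the empty channel at y ≈ -0.0965 and the hanger faces at x ≈ .51. I'm moving up and toward the stray now.

>>> servo_tool --steps '[[[-0.225,-0.148,0.289,0,-73,0],[-0.225,-0.148,0.289,0,-73,0],[-0.225,-0.148,0.289,0,-73,0],[-0.225,-0.148,0.289,0,-73,0],[-0.225,-0.148,0.289,0,-73,0]]]' --fingers 1

```text
clock: 0.65
eef_pos: [0.3244, -0.4298, 0.3476]
orientation: [-0.684, 0.684, -0.181, 0.181]
ft_force: [1.8, -1.1, 0.7]
gripper_width: 0.0857
```

```bash
cat >> h.py <<'E'
def to(x,y,z):
    s,r=st(); T=R.from_matrix(np.array([[1,0,0],[0,0,1],[0,-1,0]]).T.T) 
    T=R.from_matrix(np.column_stack([[1,0,0],[0,0,-1],[0,1,0]]))
    d=r.inv().apply(np.array([x,y,z])-s['eef_pos']); w=(r.inv()*T).as_rotvec(degrees=True)
    print('clock',round(s['clock'],2),'pos',s['eef_pos'].round(4),'shift',d.round(4),'turn',w.round(2),'f',s['ft_force'].round(1),'w',round(s['gripper_width'],4))
E
python3 -c "
from h import *
to(.43,.0,.42)"
```

```text
clock 0.65 pos [ 0.3244 -0.4298  0.3476] shift [-0.1207 -0.0725  0.4258] turn [ 1.000e-02 -2.962e+01 -2.000e-02] f [ 1.8 -1.1  0.7] w 0.0857
```

>>> servo_tool --steps '[[[-0.121,-0.0725,0.426,0,-29.6,0],[-0.121,-0.0725,0.426,0,-29.6,0],[-0.121,-0.0725,0.426,0,-29.6,0],[-0.121,-0.0725,0.426,0,-29.6,0],[-0.121,-0.0725,0.426,0,-29.6,0]]]'

```text
clock: 1.15
eef_pos: [0.3839, -0.1903, 0.3876]
orientation: [-0.707, 0.707, -0.002, 0.002]
ft_force: [1.4, -0.7, -0.4]
gripper_width: 0.0855
```

```bash
python3 -c "
from h import *
to(.40,.194,.40)"
```

```text
clock 1.15 pos [ 0.3839 -0.1903  0.3876] shift [ 0.0141 -0.0126  0.3844] turn [ 0.03 -0.3  -0.  ] f [ 1.4 -0.7 -0.4] w 0.0855
```

>>> servo_tool --steps '[[[0.03,-0.0126,0.094,0,-0.3,0],[0.03,-0.0126,0.094,0,-0.3,0],[0.03,-0.0126,0.094,0,-0.3,0],[0.03,-0.0126,0.094,0,-0.3,0]]]'

```text
clock: 1.55
eef_pos: [0.4146, -0.0978, 0.4]
orientation: [-0.707, 0.707, 0.001, -0.0]
ft_force: [-0.5, -0.1, 0.1]
gripper_width: 0.0852
```

```bash
cat >> h.py <<'E'
def wpts(i,d):
    K=np.array(i['intrinsics']);Rm=cv2.Rodrigues(np.array(i['rvec'],float))[0];t=np.array(i['tvec']).ravel()
    v,u=np.mgrid[:d.shape[0],:d.shape[1]]
    a=(u-K[0,2])/K[0,0];b=(v-K[1,2])/K[1,1];r=np.hypot(a,b)+1e-9
    g=np.tan(r)/r
    return (np.stack([a*g*d,b*g*d,d],-1)-t)@Rm
E
python3 - <<'E'
from h import *
to(.40,.194,.40)
i,p,d=cam('wrist','w1'); P=wpts(i,d); np.savez('w1.npz',p=p,d=d,P=P)
Rm=cv2.Rodrigues(np.array(i['rvec']))[0];print('cam',-Rm.T@np.ravel(i['tvec']),Rm[2])
for lo,hi in [(.27,.29),(.256,.268),(.211,.22)]:
    m=((d>0)&(P[...,2]>lo)&(P[...,2]<hi)).astype(np.uint8)
    k,l,s,c=cv2.connectedComponentsWithStats(m)
    for j in range(1,k):
        if s[j,4]>30:
            q=P[l==j]; print((lo,hi),s[j].tolist(),'mean',q.mean(0).round(4),'min',q.min(0).round(4),'max',q.max(0).round(4))
E
```

```text
clock 1.55 pos [ 0.4146 -0.0978  0.4   ] shift [-1.410e-02 -2.000e-04  2.918e-01] turn [0.05 0.08 0.  ] f [-0.5 -0.1  0.1] w 0.0852
cam [ 0.41409187 -0.02705323  0.5198162 ] [ 6.57991035e-04 -2.79580688e-01 -9.60121974e-01]
(0.27, 0.29) [494, 0, 18, 41, 350] mean [0.6837 0.0995 0.2781] min [0.6731 0.0741 0.27  ] max [0.6993 0.1156 0.2897]
(0.27, 0.29) [330, 98, 23, 24, 419] mean [ 0.4858 -0.0282  0.2796] min [ 0.477  -0.038   0.2749] max [ 0.4954 -0.0184  0.2824]
(0.27, 0.29) [321, 229, 21, 21, 325] mean [ 0.4853 -0.1442  0.279 ] min [ 0.4764 -0.1541  0.2712] max [ 0.4955 -0.1364  0.2827]
(0.27, 0.29) [316, 280, 19, 18, 276] mean [ 0.4859 -0.1999  0.2787] min [ 0.4772 -0.2098  0.2717] max [ 0.4956 -0.1921  0.2816]
(0.256, 0.268) [484, 0, 28, 67, 419] mean [0.6905 0.0873 0.2615] min [0.671  0.0468 0.256 ] max [0.7127 0.1185 0.268 ]
(0.256, 0.268) [318, 94, 35, 32, 563] mean [ 0.4827 -0.0281  0.2617] min [ 0.4705 -0.0422  0.256 ] max [ 0.5027 -0.0146  0.2649]
(0.256, 0.268) [312, 218, 32, 27, 501] mean [ 0.4843 -0.1404  0.2615] min [ 0.4708 -0.1581  0.2562] max [ 0.5032 -0.1316  0.2645
[... 449 characters left out ...]
min [ 0.5182 -0.0357  0.2125] max [ 0.5235 -0.0205  0.2155]
(0.211, 0.22) [340, 153, 25, 39, 559] mean [ 0.5234 -0.096   0.2139] min [ 0.5091 -0.1176  0.2111] max [ 0.5356 -0.075   0.2163]
(0.211, 0.22) [336, 197, 25, 36, 560] mean [ 0.5231 -0.1426  0.2138] min [ 0.5074 -0.1674  0.211 ] max [ 0.5353 -0.1244  0.2161]
(0.211, 0.22) [308, 203, 27, 12, 69] mean [ 0.4871 -0.1332  0.2155] min [ 0.4739 -0.1424  0.211 ] max [ 0.5037 -0.1318  0.2199]
(0.211, 0.22) [305, 247, 25, 16, 93] mean [ 0.4864 -0.1899  0.2156] min [ 0.4742 -0.2027  0.211 ] max [ 0.503  -0.1873  0.2198]
(0.211, 0.22) [331, 247, 9, 17, 74] mean [ 0.5123 -0.1973  0.2133] min [ 0.5066 -0.2094  0.2111] max [ 0.5161 -0.1863  0.2151]
```

View pics/w1.png

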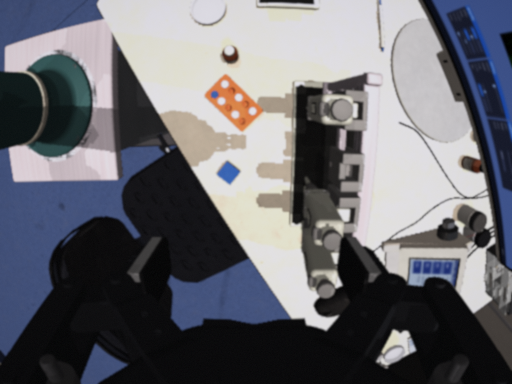

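The wrist view shows the empty hanger at about (350,172), between pipette A (340,108) and B (330,237). Its y span of -0.1176 to -0.075 puts the middle at -0.0963, with the face at x ≈ 0.5095. This agrees with the top view, so on to the stray.

>>> servo_tool --steps '[[[0.02,0,0.292,0,0,0],[0.02,0,0.292,0,0,0],[0.02,0,0.292,0,0,0],[0.02,0,0.292,0,0,0],[0.02,0,0.292,0,0,0]]]'

```text
clock: 2.1
eef_pos: [0.4322, 0.1506, 0.3998]
orientation: [-0.707, 0.707, -0.002, 0.002]
ft_force: [0.8, -0.3, -0.8]
gripper_width: 0.0855
```

>>> servo_tool --steps '[[[0,0.0,0.042,0,0,0],[0,0,0.042,0,0,0],[0,0,0.042,0,0,0]]]'

```text
clock: 2.4
eef_pos: [0.4323, 0.1919, 0.3992]
orientation: [-0.707, 0.707, -0.001, -0.0]
ft_force: [0.9, 0.1, 0.5]
gripper_width: 0.0856
```

```bash
python3 - <<'E'
from h import *
to(.4355,.194,.25)
P=np.load('w1.npz')['P']
for y0,y1 in[(-.05,-.006),(-.12,-.07)]:
    for x in np.arange(.508,.538,.004):
        m=(abs(P[...,0]-x)<.002)&(P[...,1]>y0)&(P[...,1]<y1)&(P[...,2]>.21)&(P[...,2]<.218)
        y=np.sort(P[m][:,1]); g=np.diff(y)
        if len(y)>5: k=g.argmax(); print('x',x.round(3),'y',y[[0,k,k+1,-1]].round(4),len(y))
i,p,d=cam('wrist','w2'); P=wpts(i,d); np.savez('w2.npz',p=p,d=d,P=P)
for lo,hi in [(.27,.29),(.256,.268),(.24,.255),(.225,.24),(.211,.22)]:
    m=((d>0)&(P[...,2]>lo)&(P[...,2]<hi)&(P[...,0]<.52)&(P[...,1]>.1)).astype(np.uint8)
    k,l,s,c=cv2.connectedComponentsWithStats(m)
    for j in range(1,k):
        if s[j,4]>20:
            q=P[l==j]; print((lo,hi),s[j].tolist(),'mean',q.mean(0).round(4),'min',q.min(0).round(4),'max',q.max(0).round(4))
E
```

```text
clock 2.4 pos [0.4323 0.1919 0.3992] shift [0.0034 0.1492 0.0021] turn [ 0.02 -0.09 -0.1 ] f [0.9 0.1 0.5] w 0.0856
x 0.508 y [-0.0491 -0.0448 -0.0117 -0.0075] 12
x 0.512 y [-0.049  -0.0446 -0.0117 -0.0073] 35
x 0.516 y [-0.0488 -0.0422 -0.0155 -0.0069] 50
x 0.52 y [-0.0495 -0.038  -0.0357 -0.0077] 124
x 0.524 y [-0.0495 -0.0386 -0.0355 -0.0075] 89
x 0.528 y [-0.0493 -0.02   -0.0181 -0.007 ] 108
x 0.532 y [-0.0491 -0.0457 -0.0447 -0.0069] 133
x 0.536 y [-0.049  -0.0315 -0.0272 -0.0078] 39
x 0.508 y [-0.1163 -0.1071 -0.0858 -0.0774] 23
x 0.512 y [-0.1175 -0.1064 -0.0859 -0.0751] 81
x 0.516 y [-0.1176 -0.1062 -0.0858 -0.075 ] 73
x 0.52 y [-0.1176 -0.1064 -0.0856 -0.0751] 77
x 0.524 y [-0.1175 -0.1062 -0.0855 -0.075 ] 70
x 0.528 y [-0.1175 -0.0986 -0.097  -0.0749] 106
x 0.532 y [-0.1176 -0.0776 -0.0764 -0.0748] 126
x 0.536 y [-0.1164 -0.0839 -0.0798 -0.0753] 31
(0.27, 0.29) [239, 175, 23, 23, 408] mean [0.4286 0.196  0.2795] min [0.4192 0.1862 0.272 ] max [0.4379 0.2049 0.282 ]
(0.256, 0.268) [233, 166, 35, 30, 591] mean [0.4296 0.1996 0.2618] min [0.4131 0.1821 0.256 ] max [0.4439 0.2093 0.2651]
(0.24, 0.255) [238, 162, 31, 13, 104] mean [0.4324 0.2083 0.2482] min [0.417  0.2005 0.24  ] max [0.4453 0.2093 0.2549]
(0.225, 0.24) [239, 159, 30, 8, 79] mean [0.4319 0.2087 0.2333] min [0.4175 0.205  0.2251] max [0.4458 0.2095 0.2398]
(0.211, 0.22) [273, 150, 25, 40, 526] mean [0.4672 0.1957 0.214 ] min [0.4516 0.1744 0.2111] max [0.4774 0.2168 0.216 ]
(0.211, 0.22) [242, 157, 27, 5, 49] mean [0.4336 0.2089 0.2156] min [0.4196 0.2057 0.2115] max [0.4466 0.2095 0.2195]
(0.211, 0.22) [269, 162, 17, 16, 255] mean [0.4564 0.1958 0.2132] min [0.4477 0.1874 0.2111] max [0.4648 0.2038 0.2158]
```

View pics/w2.png

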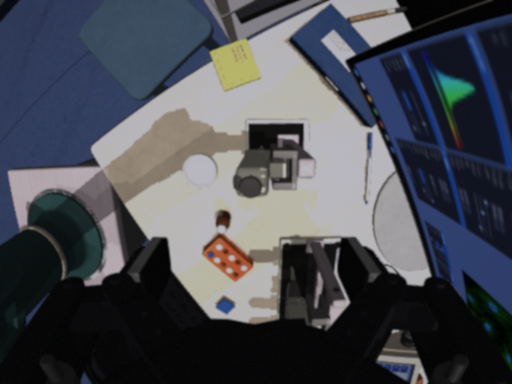

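The wrist view shows the stray from above at (255,175) on its hanger at (285,165). Its y is 0.1955, it leans about 4° with the top toward the robot, and the hanger face is at x 0.4515. I'm descending to grip at x ≈ 0.435.

>>> servo_tool --steps '[[[0.003,0.04,0.0035,0,0,0],[0.003,0.08,0.0035,0,0,0],[0.003,0.115,0.0035,0,0,0],[0.003,0.13,0.0035,0,0,0],[0.003,0.13,0.0035,0,0,0]]]'

```text
clock: 2.95
eef_pos: [0.4347, 0.1942, 0.2683]
orientation: [-0.707, 0.708, -0.003, 0.0]
ft_force: [0.3, 0.2, 0.5]
gripper_width: 0.0853
```

```bash
python3 -c "
from h import *
to(.4355,.1955,.25)
s,r=st();print(s['joint_positions'].round(3))"
```

```text
clock 2.95 pos [0.4347 0.1942 0.2683] shift [0.0009 0.0183 0.0014] turn [ 0.09 -0.23 -0.21] f [0.3 0.2 0.5] w 0.0853
[ 0.303  0.288 -0.914  1.953  0.264  1.03  -0.734]
```

>>> servo_tool --steps '[[[0.001,0.012,0.0014,0,0,0],[0.001,0.018,0.0014,0,0,0],[0.001,0.018,0.0014,0,0,0]]]'

```text
clock: 3.25
eef_pos: [0.4361, 0.1976, 0.2519]
orientation: [-0.707, 0.707, -0.001, 0.001]
ft_force: [0.4, -0.1, 0.5]
gripper_width: 0.0855
```

>>> servo_tool --steps '[[[0,0,0,0,0,0],[0,0,0,0,0,0],[0,0,0,0,0,0],[0,0,0,0,0,0],[0,0,0,0,0,0]]]' --fingers 0.3 --newtons 30

```text
clock: 3.75
eef_pos: [0.436, 0.1978, 0.2522]
orientation: [-0.707, 0.707, -0.0, 0.0]
ft_force: [-2.0, 0.2, 2.5]
gripper_width: 0.0299
```

>>> servo_tool --steps '[[[0,0,0,0,0,0],[0,0,0,0,0,0],[0,0,0,0,0,0],[0,0,0,0,0,0],[0,0,0,0,0,0]]]' --fingers 0 --newtons 30

```text
clock: 4.25
eef_pos: [0.436, 0.1978, 0.2522]
orientation: [-0.707, 0.707, -0.0, 0.0]
ft_force: [-2.6, -0.9, 5.4]
gripper_width: 0.0296
```

```bash
python3 - <<'E'
from h import *
to(.4355,.1955,.25)
i,p,d=cam('scene','s1'); a=p[150:350,130:290,::-1]; cv2.imwrite('pics/s1c.png',cv2.resize(a,None,fx=3,fy=3,interpolation=cv2.INTER_CUBIC))
E
```

```text
clock 4.25 pos [0.436  0.1978 0.2522] shift [-0.0005  0.0022 -0.0024] turn [ 0.   -0.07  0.01] f [-2.6 -0.9  5.4] w 0.0296
```

View pics/s1c.png

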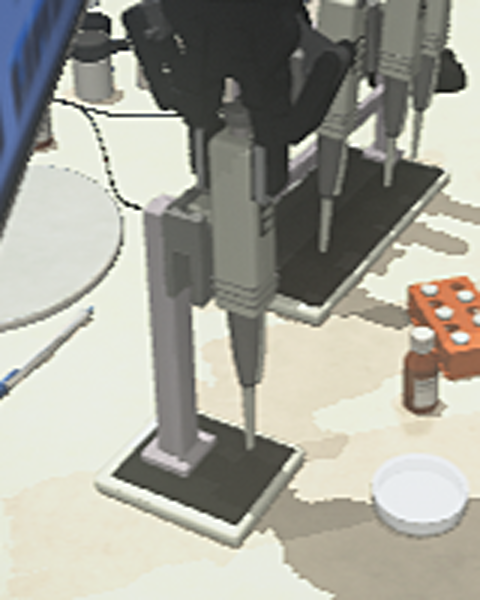

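The scene crop shows the handle between the fingers at (240,170), still hooked and nearly upright. Lifting.

>>> servo_tool --steps '[[[0,-0.006,0,0,0,0],[0,-0.014,0,0,0,0],[0,-0.024,0,0,0,0],[0,-0.032,0,0,0,0],[0,-0.032,0,0,0,0]]]' --newtons 45

```text
clock: 4.8
eef_pos: [0.4366, 0.1981, 0.2853]
orientation: [0.707, -0.707, -0.0, -0.001]
ft_force: [0.5, 0.4, -1.6]
gripper_width: 0.0296
```

>>> servo_tool --steps '[[[-0.02,0,0,0,0,0],[-0.05,0,0,0,0,0],[-0.06,-0.02,0,0,0,0],[-0.06,-0.05,-0.02,0,0,0],[-0.06,-0.05,-0.05,0,0,0]]]'

```text
clock: 5.3
eef_pos: [0.377, 0.1497, 0.337]
orientation: [0.708, -0.707, -0.003, -0.001]
ft_force: [1.4, 0.0, -2.2]
gripper_width: 0.0292
```

```bash
cat >> h.py <<'E'
def pip(n,tcp,fn=None):
    i,p,d=cam(n,fn); P=(wpts if n=='wrist' else pts)(i,d); L=P-tcp
    np.savez('last.npz',p=p,d=d,P=P)
    ok=(d>0)&(abs(L[...,0])<.05)&(abs(L[...,1])<.03)
    for lo in np.arange(-.21,.03,.01):
        q=L[ok&(L[...,2]>lo)&(L[...,2]<lo+.01)]
        if len(q)>5: print(n,round(lo,3),len(q),'x',np.percentile(q[:,0],[3,97]).round(4),'y',np.percentile(q[:,1],[3,97]).round(4))
E
python3 - <<'E'
from h import *
to(.435,-.096,.302)
s,r=st(); pip('scene',s['eef_pos']); pip('wrist',s['eef_pos'],'w3')
E
```

```text
clock 5.3 pos [0.377  0.1497 0.337 ] shift [ 0.057   0.0351 -0.2459] turn [-0.07  0.18  0.38] f [ 1.4  0.  -2.2] w 0.0292
scene -0.21 15 x [-0.001   0.0035] y [-0.0034  0.0002]
scene -0.2 15 x [-0.0015  0.003 ] y [-0.0045  0.0011]
scene -0.19 16 x [-0.0022  0.0032] y [-0.0031  0.0017]
scene -0.18 18 x [-0.0022  0.0039] y [-0.0015  0.002 ]
scene -0.17 20 x [-0.0025  0.0036] y [-0.0038  0.0021]
scene -0.16 34 x [-0.0078  0.0072] y [-0.0033  0.0048]
scene -0.15 43 x [-0.0086  0.0061] y [-0.0022  0.0064]
scene -0.14 55 x [-0.0098  0.009 ] y [-0.0019  0.0072]
scene -0.13 60 x [-0.0104  0.0084] y [-0.0033  0.008 ]
scene -0.12 65 x [-0.011   0.0113] y [-0.0023  0.0089]
scene -0.11 56 x [-0.0107  0.0111] y [-0.0017  0.0094]
scene -0.1 92 x [-0.0136  0.0144] y [-0.0099  0.0125]
scene -0.09 115 x [-0.0134  0.0151] y [-0.0113  0.013 ]
scene -0.08 110 x [-0.0135  0.0147] y [-0.0095  0.013 ]
scene -0.07 111 x [-0.0134  0.0147] y [-0.0096  0.0127]
scene -0.06 138 x [-0.0134  0.0311] y [-0.0085  0.0127]
scene -0.05 148 x [-0.0142  0.0327] y [-0.0078  0.0125]
scene -0.04 155 x [-0.0144  0.0323] y [-
[... 853 characters left out ...]
 [-0.0144  0.0131] y [0.003  0.0043]
wrist -0.09 194 x [-0.0157  0.0138] y [0.0012 0.0045]
wrist -0.08 183 x [-0.0144  0.0124] y [0.0016 0.0045]
wrist -0.07 198 x [-0.0144  0.0122] y [0.0015 0.0045]
wrist -0.06 306 x [-0.0142  0.0309] y [-0.0025  0.0046]
wrist -0.05 658 x [-0.0135  0.0311] y [-0.0097  0.0046]
wrist -0.04 347 x [-0.0145  0.0135] y [-0.0003  0.0046]
wrist -0.03 404 x [-0.0144  0.0129] y [0.0011 0.0048]
wrist -0.02 880 x [-0.0265  0.0252] y [-0.0002  0.0046]
wrist -0.01 1099 x [-0.0272  0.026 ] y [-0.0004  0.0047]
wrist 0.0 2536 x [-0.0242  0.0227] y [-0.0166  0.0047]
wrist 0.01 1965 x [-0.0283  0.0259] y [-0.0153  0.0057]
wrist 0.02 4374 x [-0.0431  0.0415] y [-0.0153  0.0067]
```

>>> servo_tool --steps '[[[0.053,-0.02,-0.05,0,0,0],[0.053,0,-0.1,0,0,0],[0.053,0.02,-0.15,0,0,0],[0.053,0.03,-0.2,0,0,0],[0.053,0.03,-0.24,0,0,0]]]'

```text
clock: 5.9
eef_pos: [0.4277, -0.0796, 0.3038]
orientation: [0.707, -0.707, 0.001, 0.001]
ft_force: [0.3, -0.4, -1.4]
gripper_width: 0.0292
```

>>> servo_tool --steps '[[[0,0,0,0,0,0],[0,0,0,0,0,0],[0,0,0,0,0,0],[0,0,0,0,0,0]]]'

```text
clock: 6.3
eef_pos: [0.4287, -0.0767, 0.3053]
orientation: [-0.707, 0.707, 0.001, -0.001]
ft_force: [0.3, -0.3, -1.1]
gripper_width: 0.0294
```

```bash
python3 - <<'E'
from h import *
to(.43,-.096,.302)
s,r=st(); pip('wrist',s['eef_pos'],'w4'); 
P=np.load('last.npz')['P']
for n,y0,y1 in[('A',-.06,0),('E',-.12,-.07),('B',-.175,-.12)]:
    m=(P[...,0]>.51)&(P[...,0]<.54)&(P[...,1]>y0)&(P[...,1]<y1)&(P[...,2]>.21)&(P[...,2]<.218)
    q=P[m]; print(n,len(q),q.min(0).round(4) if len(q) else 0,q.max(0).round(4) if len(q) else 0)
i,p,d=cam('top');Q=pts(i,d);np.savez('top1.npz',p=p,d=d,P=Q)
pp=cv2.imread('pics/w4.png')
cv2.imwrite('pics/v4.png',np.hstack([pp,cv2.resize(p[130:230,240:370,::-1],(288,222))[:0].reshape(0,288,3) if 0 else np.vstack([cv2.resize(p[130:225,235:375,::-1],(288,195)),np.zeros((189,288,3),np.uint8)])]))
E
```

```text
clock 6.3 pos [ 0.4287 -0.0767  0.3053] shift [ 0.0012  0.0033 -0.0193] turn [0.   0.1  0.02] f [ 0.3 -0.3 -1.1] w 0.0294
wrist -0.21 6 x [-0.0031 -0.0001] y [-0.0008 -0.0001]
wrist -0.2 11 x [-0.004   0.0011] y [-0.0013  0.0003]
wrist -0.19 11 x [-0.0049  0.0011] y [-0.0017  0.0008]
wrist -0.18 13 x [-0.0047  0.0017] y [-0.001   0.0011]
wrist -0.16 8 x [-0.0103  0.0008] y [-0.0015  0.0045]
wrist -0.15 14 x [-0.0111  0.0024] y [-0.0011  0.0059]
wrist -0.14 26 x [-0.0083  0.0055] y [0.0026 0.0066]
wrist -0.13 37 x [-0.0087  0.006 ] y [0.0031 0.0076]
wrist -0.12 35 x [-0.0067  0.004 ] y [0.0067 0.0085]
wrist -0.11 7 x [-0.0039  0.0006] y [0.008  0.0088]
wrist -0.1 108 x [-0.0149  0.0132] y [0.01   0.0115]
wrist -0.09 133 x [-0.0152  0.0124] y [0.0101 0.0113]
wrist -0.08 217 x [-0.0156  0.0139] y [0.0075 0.0114]
wrist -0.07 203 x [-0.0146  0.0124] y [0.008  0.0114]
wrist -0.06 276 x [-0.014   0.0305] y [0.0047 0.0114]
wrist -0.05 438 x [-0.0137  0.0311] y [0.0021 0.0113]
wrist -0.04 560 x [-0.0138  0.0311] y [-0.0029  0.0114]
wrist -0.03 391 x [-0.0141  0.0129] y [0.0079 0.0115]
wrist -0.02 763 x [-0.0252  0.025 ] y [0.0066 0.0114]
wrist -0.01 1068 x [-0.027   0.0266] y [0.0062 0.0114]
wrist 0.0 1543 x [-0.0264  0.0256] y [-0.003   0.0114]
wrist 0.01 2913 x [-0.0195  0.0185] y [-0.0102  0.0114]
wrist 0.02 3683 x [-0.0406  0.0394] y [-0.0086  0.0132]
A 828 [ 0.51   -0.0499  0.21  ] [ 0.5357 -0.0067  0.2162]
E 1012 [ 0.51   -0.1186  0.21  ] [ 0.5359 -0.0749  0.2163]
B 352 [ 0.51   -0.1401  0.2101] [ 0.5354 -0.1238  0.2163]
```

View pics/v4.png

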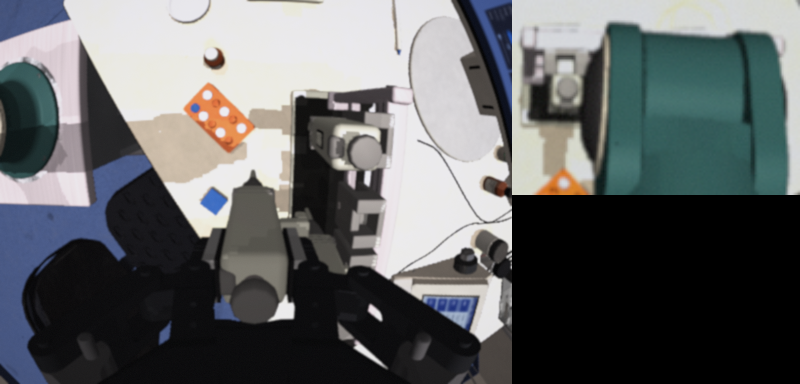

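The wrist view shows the pipette held at (255,250) and upright, with the hangers to its right. Its axis is 2.5 mm to the right of the TCP, so the TCP needs y ≈ -0.0935. I'll line up, advance, and feel for the face.

>>> servo_tool --steps '[[[0,0,-0.017,0,0,0],[0.02,0.004,-0.017,0,0,0],[0.045,0.006,-0.017,0,0,0],[0.058,0.006,-0.017,0,0,0],[0.058,0.006,-0.017,0,0,0]]]'

```text
clock: 6.9
eef_pos: [0.4877, -0.0945, 0.2991]
orientation: [0.708, -0.707, -0.0, 0.0]
ft_force: [-0.3, -0.1, -1.6]
gripper_width: 0.0291
```

>>> servo_tool --steps '[[[0.001,0,0,0,0,0],[0.002,0,0,0,0,0],[0.003,0,0,0,0,0],[0.004,0,0,0,0,0],[0.004,0,0,0,0,0]]]'

```text
clock: 7.4
eef_pos: [0.4904, -0.0955, 0.2994]
orientation: [-0.707, 0.707, -0.0, 0.001]
ft_force: [-0.2, 0.6, -2.1]
gripper_width: 0.029
```

```bash
python3 - <<'E'
from h import *
to(.493,-.0935,.29)
s,r=st(); pip('wrist',s['eef_pos'],'w5'); 
E
```

```text
clock 7.4 pos [ 0.4904 -0.0955  0.2994] shift [0.0026 0.0094 0.002 ] turn [ 0.02 -0.08  0.01] f [-0.2  0.6 -2.1] w 0.029
wrist -0.21 17 x [-0.0028  0.0499] y [-0.0008  0.0266]
wrist -0.2 11 x [-0.004   0.0011] y [-0.0013  0.0002]
wrist -0.19 12 x [-0.0049  0.0018] y [-0.003   0.0004]
wrist -0.18 12 x [-0.0047  0.0017] y [-0.0009  0.0008]
wrist -0.16 6 x [-0.0105 -0.0004] y [-0.0014  0.0035]
wrist -0.15 44 x [-0.0108  0.043 ] y [-0.0012  0.0207]
wrist -0.14 115 x [-0.0071  0.0468] y [-0.0115  0.0258]
wrist -0.13 139 x [-0.0066  0.0468] y [-0.0116  0.0282]
wrist -0.12 188 x [-0.0053  0.0469] y [-0.0102  0.0279]
wrist -0.11 554 x [0.0189 0.0498] y [-0.0175  0.0275]
wrist -0.1 569 x [-0.0112  0.041 ] y [-0.011   0.0206]
wrist -0.09 1042 x [-0.0087  0.0442] y [-0.0168  0.0204]
wrist -0.08 216 x [-0.0153  0.0139] y [0.0076 0.0113]
wrist -0.07 200 x [-0.0142  0.0124] y [0.008  0.0114]
wrist -0.06 281 x [-0.0141  0.0307] y [0.0045 0.0114]
wrist -0.05 427 x [-0.0136  0.0309] y [0.0022 0.0114]
wrist -0.04 568 x [-0.0138  0.0311] y [-0.0029  0.0114]
wrist -0.03 390 x [-0.014  0.013] y [0.0077 0.0113]
wrist -0.02 766 x [-0.0257  0.025 ] y [0.0065 0.0114]
wrist -0.01 1065 x [-0.027   0.0266] y [0.0062 0.0114]
wrist 0.0 1542 x [-0.0263  0.0256] y [-0.0033  0.0114]
wrist 0.01 2907 x [-0.0191  0.0188] y [-0.0103  0.0114]
wrist 0.02 3657 x [-0.04    0.0394] y [-0.0085  0.0131]
```

View pics/w5.png

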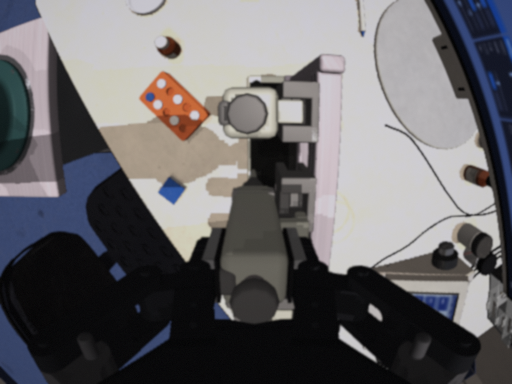

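The wrist view shows the held hook just in front of the empty hanger's channel at (295,190), with A at (250,112) clear. I'm shifting 2 mm left and creeping forward to feel the face.

>>> servo_tool --steps '[[[0.001,0,0.002,0,0,0],[0.002,0,0.002,0,0,0],[0.003,0,0.002,0,0,0],[0.003,0,0.002,0,0,0],[0.003,0,0.002,0,0,0]]]'

```text
clock: 7.95
eef_pos: [0.4935, -0.0934, 0.2991]
orientation: [0.707, -0.707, 0.0, -0.0]
ft_force: [0.0, 0.5, -1.0]
gripper_width: 0.0298
```

>>> servo_tool --steps '[[[0.001,0,0,0,0,0],[0.001,0,0,0,0,0]]]'

```text
clock: 8.15
eef_pos: [0.4946, -0.0934, 0.2992]
orientation: [-0.707, 0.707, -0.0, 0.0]
ft_force: [0.7, -0.5, -2.3]
gripper_width: 0.0298
```

>>> servo_tool --steps '[[[0.001,0,0,0,0,0],[0.001,0,0,0,0,0]]]'

```text
clock: 8.35
eef_pos: [0.4954, -0.0934, 0.2991]
orientation: [-0.707, 0.707, -0.001, 0.0]
ft_force: [-1.3, 0.0, -0.0]
gripper_width: 0.0296
```

>>> servo_tool --steps '[[[0.001,0,0,0,0,0],[0.001,0,0,0,0,0]]]'

```text
clock: 8.55
eef_pos: [0.4957, -0.0934, 0.2989]
orientation: [-0.707, 0.707, -0.001, -0.0]
ft_force: [-3.4, -0.1, 0.3]
gripper_width: 0.0295
```

>>> servo_tool --steps '[[[0.0005,0,0,0,0,0],[0.0005,0,0,0,0,0]]]'

```text
clock: 8.75
eef_pos: [0.4959, -0.0934, 0.2989]
orientation: [-0.707, 0.707, -0.002, -0.001]
ft_force: [-5.1, 0.2, 1.1]
gripper_width: 0.0295
```

Contact with the face came at TCP x ≈ 0.4952, at 3 to 5 N. I'll back off to about 1.5 mm clear and lower toward cheek height.

>>> servo_tool --steps '[[[-0.0032,0,0,0,0,0],[-0.0032,0.008,0,0,0,0],[-0.0032,0.016,0,0,0,0],[-0.0032,0.02,0,0,0,0],[-0.0032,0.02,0,0,0,0]]]'

```text
clock: 9.25
eef_pos: [0.4935, -0.0933, 0.2782]
orientation: [0.707, -0.707, 0.001, 0.0]
ft_force: [0.6, 0.5, -1.8]
gripper_width: 0.0295
```

>>> servo_tool --steps '[[[0,0.002,0,0,0,0],[0,0.004,0,0,0,0],[0,0.006,0,0,0,0],[0,0.008,0,0,0,0],[0,0.008,0,0,0,0]]]'

```text
clock: 9.75
eef_pos: [0.4937, -0.0934, 0.2709]
orientation: [0.707, -0.707, 0.001, -0.0]
ft_force: [-0.1, 0.1, -1.2]
gripper_width: 0.0295
```

>>> servo_tool --steps '[[[0,0.001,0,0,0,0],[0,0.002,0,0,0,0],[0,0.003,0,0,0,0],[0,0.003,0,0,0,0]]]'

```text
clock: 10.15
eef_pos: [0.4937, -0.0934, 0.2681]
orientation: [0.707, -0.707, 0.001, -0.0]
ft_force: [-0.3, -1.1, -1.3]
gripper_width: 0.0294
```

>>> servo_tool --steps '[[[0,0.001,0,0,0,0],[0,0.002,0,0,0,0],[0,0.003,0,0,0,0],[0,0.003,0,0,0,0]]]'

```text
clock: 10.55
eef_pos: [0.4937, -0.0934, 0.265]
orientation: [0.707, -0.707, 0.001, -0.0]
ft_force: [0.3, -0.8, -2.4]
gripper_width: 0.0295
```

The tooth is 7 mm below the cheek tops with no force, so it is in the channel. I'll keep lowering in small steps past the lip.

>>> servo_tool --steps '[[[0,0.001,0,0,0,0],[0,0.002,0,0,0,0],[0,0.003,0,0,0,0],[0,0.003,0,0,0,0]]]'

```text
clock: 10.95
eef_pos: [0.4937, -0.0934, 0.262]
orientation: [0.707, -0.707, 0.001, -0.0]
ft_force: [-0.0, 0.0, -1.5]
gripper_width: 0.0297
```

>>> servo_tool --steps '[[[0,0.001,0,0,0,0],[0,0.002,0,0,0,0],[0,0.003,0,0,0,0],[0,0.003,0,0,0,0]]]'

```text
clock: 11.35
eef_pos: [0.4937, -0.0934, 0.259]
orientation: [0.707, -0.707, 0.001, -0.0]
ft_force: [0.6, -0.2, -2.2]
gripper_width: 0.0295
```

>>> servo_tool --steps '[[[0,0.001,0,0,0,0],[0,0.002,0,0,0,0],[0,0.003,0,0,0,0],[0,0.003,0,0,0,0]]]'

```text
clock: 11.75
eef_pos: [0.4937, -0.0934, 0.256]
orientation: [0.707, -0.707, 0.001, -0.0]
ft_force: [0.3, 0.0, -2.0]
gripper_width: 0.0292
```

>>> servo_tool --steps '[[[0,0.001,0,0,0,0],[0,0.002,0,0,0,0],[0,0.002,0,0,0,0]]]'

```text
clock: 12.05
eef_pos: [0.4937, -0.0934, 0.254]
orientation: [0.707, -0.707, 0.001, -0.0]
ft_force: [-0.6, -0.1, -1.9]
gripper_width: 0.0294
```

>>> servo_tool --steps '[[[0,0.001,0,0,0,0],[0,0.002,0,0,0,0],[0,0.002,0,0,0,0]]]'

```text
clock: 12.35
eef_pos: [0.4938, -0.0934, 0.2522]
orientation: [-0.707, 0.707, -0.0, 0.0]
ft_force: [-0.3, -0.0, -1.3]
gripper_width: 0.0298
```

>>> servo_tool --steps '[[[0,0.001,0,0,0,0],[0,0.001,0,0,0,0],[0,0.001,0,0,0,0]]]'

```text
clock: 12.65
eef_pos: [0.4939, -0.0934, 0.2521]
orientation: [-0.707, 0.707, -0.0, 0.001]
ft_force: [-2.3, 0.8, 7.0]
gripper_width: 0.0297
```

>>> servo_tool --steps '[[[0,0.001,0,0,0,0],[0,0.001,0,0,0,0],[0,0.001,0,0,0,0]]]'

```text
clock: 12.95
eef_pos: [0.4939, -0.0933, 0.252]
orientation: [-0.707, 0.708, -0.0, 0.001]
ft_force: [-6.4, 0.9, 13.2]
gripper_width: 0.0293
```

It rests at TCP z 0.252, the same as at pickup, with 7 to 13 N supporting it, so it is home. I'll relax the press and open.

>>> servo_tool --steps '[[[-0.0003,-0.0015,0,0,0,0],[-0.0003,-0.0015,0,0,0,0],[-0.0003,-0.0015,0,0,0,0]]]'

```text
clock: 13.25
eef_pos: [0.4938, -0.0934, 0.2521]
orientation: [-0.707, 0.707, -0.0, 0.001]
ft_force: [-2.4, -0.1, 5.3]
gripper_width: 0.0294
```

>>> servo_tool --steps '[[[0,0,0,0,0,0],[0,0,0,0,0,0],[0,0,0,0,0,0],[0,0,0,0,0,0],[0,0,0,0,0,0]]]' --fingers 0.65

```text
clock: 13.75
eef_pos: [0.4935, -0.0934, 0.2516]
orientation: [0.707, -0.707, 0.0, -0.0]
ft_force: [-0.9, -0.7, -0.5]
gripper_width: 0.0559
```

```bash
python3 - <<'E'
from h import *
to(.493,-.0935,.4)
s,r=st(); i,p,d=cam('wrist','w6');i,p,d=cam('scene');Q=pts(i,d)
a=p[100:260,190:310,::-1]; w=cv2.imread('pics/w6.png')
cv2.imwrite('pics/v6.png',np.hstack([w,cv2.resize(a,(288,384),interpolation=cv2.INTER_CUBIC)]))
E
```

```text
clock 13.75 pos [ 0.4935 -0.0934  0.2516] shift [-5.000e-04 -1.484e-01 -1.000e-04] turn [-0.   -0.07 -0.01] f [-0.9 -0.7 -0.5] w 0.0559
```

View pics/v6.png

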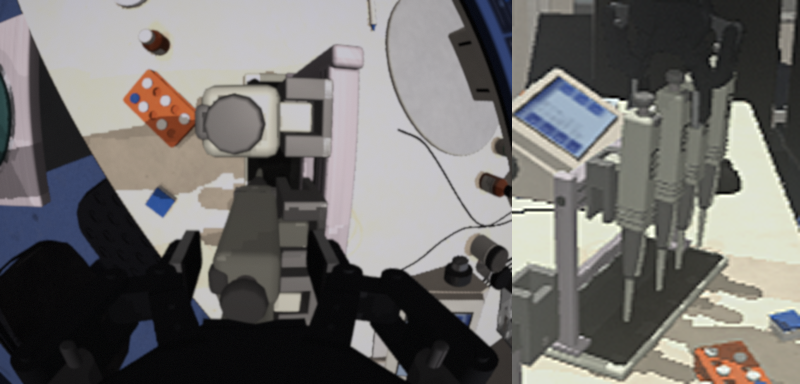

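The pipette hangs free in the empty place between clear pads, with the wrist view at (250,240) and the scene view at (672,110). I'm retreating straight up.

>>> servo_tool --steps '[[[-0.002,-0.02,0,0,0,0],[-0.002,-0.05,0,0,0,0],[-0.002,-0.09,0,0,0,0],[-0.002,-0.13,0,0,0,0],[-0.002,-0.15,0,0,0,0]]]'

```text
clock: 14.35
eef_pos: [0.4925, -0.0931, 0.4053]
orientation: [-0.707, 0.708, 0.001, 0.002]
ft_force: [-0.1, 0.8, -0.2]
gripper_width: 0.0556
```

>>> servo_tool --steps '[[[-0.04,0,0,0,0,0],[-0.08,0,0,0,0,0],[-0.08,0,0,0,0,0],[-0.08,0,0,0,0,0],[-0.08,0,0,0,0,0]]]'

```text
clock: 14.85
eef_pos: [0.4123, -0.0933, 0.4019]
orientation: [0.707, -0.707, 0.0, -0.001]
ft_force: [0.5, 0.5, -0.3]
gripper_width: 0.0555
```

```bash
python3 - <<'E'
from h import *
to(.41,-.0935,.4)
i,p,d=cam('wrist','w7'); P=wpts(i,d)
for lo,hi in [(.27,.295),(.256,.268),(.211,.218)]:
    m=((d>0)&(P[...,2]>lo)&(P[...,2]<hi)&(P[...,0]<.6)&(P[...,0]>.46)&(P[...,1]>-.25)&(P[...,1]<.05)).astype(np.uint8)
    k,l,s,c=cv2.connectedComponentsWithStats(m)
    for j in range(1,k):
        if s[j,4]>60:
            q=P[l==j]; print((lo,hi),s[j].tolist(),'mean',q.mean(0).round(4),'min',q.min(0).round(4),'max',q.max(0).round(4))
i,p,d=cam('scene');w=cv2.imread('pics/w7.png')
cv2.imwrite('pics/v7.png',np.hstack([w,cv2.resize(p[100:260,190:310,::-1],(288,384),interpolation=cv2.INTER_CUBIC)]))
E
```

```text
clock 14.85 pos [ 0.4123 -0.0933  0.4019] shift [-0.0023  0.0019 -0.0002] turn [-0.   -0.05  0.05] f [ 0.5  0.5 -0.3] w 0.0555
(0.27, 0.295) [332, 104, 22, 23, 398] mean [ 0.4858 -0.0281  0.2796] min [ 0.4769 -0.0378  0.275 ] max [ 0.4954 -0.019   0.2826]
(0.27, 0.295) [330, 182, 22, 22, 379] mean [ 0.4878 -0.0953  0.2798] min [ 0.4788 -0.1056  0.2722] max [ 0.498  -0.0869  0.2823]
(0.27, 0.295) [326, 233, 18, 16, 130] mean [ 0.4879 -0.1401  0.2783] min [ 0.4793 -0.1504  0.2715] max [ 0.496  -0.1363  0.2816]
(0.256, 0.268) [320, 98, 35, 32, 580] mean [ 0.4828 -0.0277  0.2616] min [ 0.4704 -0.0421  0.256 ] max [ 0.5034 -0.014   0.2653]
(0.256, 0.268) [319, 172, 33, 30, 520] mean [ 0.4848 -0.0917  0.2621] min [ 0.4725 -0.1106  0.2561] max [ 0.5042 -0.082   0.2648]
(0.256, 0.268) [315, 221, 31, 18, 335] mean [ 0.4886 -0.1368  0.2614] min [ 0.4725 -0.1478  0.2562] max [ 0.5031 -0.1315  0.2649]
(0.211, 0.218) [344, 94, 25, 41, 574] mean [ 0.5248 -0.0277  0.214 ] min [ 0.509  -0.0494  0.211 ] max [ 0.5356 -0.0069  0.2164]
(0.211, 0.218) [342, 157, 24, 38, 516] mean [ 0.5246 -0.092   0.2139] min [ 0.5089 -0.1171  0.211 ] max [ 0.5357 -0.075   0.2165]
(0.211, 0.218) [338, 200, 24, 35, 512] mean [ 0.5237 -0.143   0.2138] min [ 0.5086 -0.1666  0.2111] max [ 0.5355 -0.1245  0.216 ]
(0.211, 0.218) [309, 207, 27, 14, 64] mean [ 0.4855 -0.1344  0.2148] min [ 0.4735 -0.1462  0.2111] max [ 0.5041 -0.1317  0.2177]
(0.211, 0.218) [341, 244, 15, 20, 166] mean [ 0.528  -0.1894  0.2137] min [ 0.5166 -0.206   0.2111] max [ 0.5354 -0.1805  0.2159]
```

View pics/v7.png

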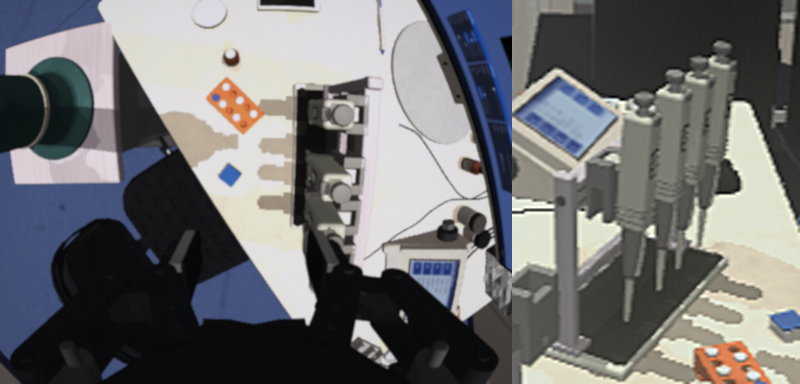

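The final view shows four pipettes in a row, with the new one at (340,190) in the wrist image. Its button top is at z 0.282, level with its neighbours, and A and B read as before. Handing in.

```bash
python3 -c "
from plant import manip
print(manip.finish_job())"
```

```text
the job is handed in; nothing more can be done
None
```

The stray pipette now hangs in the empty place of the four-place stand, and the job is handed in at about 15 s on the robot's clock.

- **Insertion:** I gripped the pipette front and back, lifted it off the one-place stand and lined it up on the empty channel, found by camera at y ≈ -0.096 m. I touched the hanger's front face at 3–5 N, backed off about 1.5 mm and lowered it in small steps with no side load. It came to rest at the same tool height as at pickup (0.252 m). I then eased the press off and opened the gripper.
- **Seating force:** the last lowering step reached about 13 N of support, a little more than a light touch. I relaxed it to about 5 N before letting go.
- **Last checks:** the new pipette's button top is at 0.282 m, level with its neighbours, with its y centred on the hanger within about 1 mm. The gripper is clear and the wrist force reads about zero.
- **Neighbours:** pipette A and the hangers measure the same as before to within about 1 mm. Pipette B was partly hidden by a finger in the last wrist picture. Its visible edges agree with earlier readings to about 3 mm.
- **Not re-measured:** pipette C and the loose items (tube rack, coverslip box, bottle) were not measured again. C, the rack and the box look undisturbed in the last scene picture, and the bottle in the last wrist picture.

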